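# Dimmer down, then hold the lamp in the sprung test socket

### The arm

A 6-joint arm with a two-finger parallel gripper is mounted at the origin on the work surface. World frame = base frame: x ahead of the robot, y to its left, z up, the work surface at z = 0. Lengths are in m, angles in rad, forces in N, time in s.
With the tool pointing down it reaches from about 0.35 to 0.85 m from the base axis. Payload 8.1 kg.
Tool frame: the origin (TCP) lies midway between the tips of the shut fingers; the grasp point (between the pads) lies 19 mm behind it (grasp_offset is the distance from the TCP to the grasp point, in m); z points along the fingers, y is the line along which they close (so a half turn about z gives the same grasp; the last joint's range is limited). The gripper opens to 85 mm and grips with 20 to 120 N. Pads are 22 mm wide; open, the fingers measure 114 mm over their backs; the gripper's body (76 mm by 85 mm) begins 54 mm behind the grasp point. The pads swing forward as they close: fully open they stand 13 mm farther back than shut.
Start: joints at [-0.085, 0.13, 1.488, -0, 1.523, -0.085], TCP at [0.6, 0, 0.231] pointing down, gripper open.
Joint ranges: [-2.96, 2.96], [-0.89, 2.26], [0.02, 2.5], [-1.34, 4.48], [0, 2.73], [-2.66, 2.66]. Speed limits (rad/s): [2.39, 2.39, 2.79, 3.14, 3.14, 3.14].

### API

Orientations are given as a unit quaternion [x, y, z, w].
In Python, from plant import * gives the robot as it stands. The module is installed in compiled form; this text tells all that it offers.
- The arm moves only by the tool play_rows, never from a script. Its argument "series" is a list of rows, each a list of 7 numbers: the shift along the world's x, y, z in mm, then the turn, a rotation vector about the world's x, y, z in degrees, then the opening, from 0 (shut) to 1 (fully open). In form: [[x, y, z, ax, ay, az, gripper], ...]. A call has 1 to 20 rows; each row shifts and turns the commanded pose from where the row before left it; what a row does not reach is not made up. A row lasts 1/10 s, in which the tool goes at most 50 mm and 8.59 degrees, less where a joint would pass 70% of its speed; a pose out of reach is approached as far as the arm can. A call is refused whole if a number of a shift passes 50 or a number of a turn 8.59, either way. A call with a gripper value outside its range is refused whole. The fingers move at their own pace and stop on an object; "force" is the grip in N (left out, the last holds). Time passes only in rows, so rows that do not move let the fingers close. It gives the time, the measured TCP pose, the force, the opening and the grip force at its end, in the units of the state.
- state(): the state, without advancing time (a new reading comes with each control period).
- read_camera(name): name is "scene" or "side" or "wrist"; returns a dict with "pixels" (400x640x3 uint8, red, green, blue), "K" (3x3 intrinsics, pixels), "R" (3x3) and "t" (3): a world point X has camera coordinates R X + t; the wrist camera has in their place "tool_from_camera" (4x4, takes a point from camera to tool coordinates, whose origin is the TCP and whose axes are the flange's). Camera axes: x right, y down, z forward; pixel columns grow to the right and rows downward; lengths in m; the calibration is good to about 2 mm. The wrist camera is an equidistant fisheye: a pixel r from the principal point sees the ray r / f radians off the axis. A picture is of the moment at which its call begins: read the wrist's pose just before it. There is no depth.
- job_done(): hands the job in; it is judged then, once.
Trained networks look in a picture, given as the dict that the camera call returned (one of the last four; its "shot" number tells which), for a name from the list of things; names that differ only in an ending like _2 or _b are one class to them, and where a whole thing is asked for, a point or a joint stands for the part that bears it (a point fixed in the world has none). Each returns a list of dicts, best first, with "confidence" (0 to 1); they miss things now and then, are a little off and sometimes report something else, mostly with a low value. They report only what shows in the picture. A call takes as long as a camera call.
- outline_of(picture, target): "mask" (400x640 bool, what is visible of it) and "extent" ([left, top, width, height] in pixels, round what is visible of it).
- mark_of(picture, target): "centre" ([column, row] in pixels: a listed point, or the origin of a listed thing).
The state is a dict: "time": time; "qpos": joint angles; "qvel": joint speeds; "joint_torque": joint torques, N m; "eef_pos": TCP position; "orientation": TCP orientation; "contact_force": force on the tool from outside, world axes, zero at the start; "wrist_torque": the same for the moment, N m; "opening": finger opening in m; "finger_force": force on a finger pad.
Only numpy, scipy, OpenCV 4.12 (cv2) and the standard library are available. Lean on these libraries where they do the work, as an engineer would, in place of code of your own. Each camera call takes 0.05 s, during which the arm holds its last target. There are 200 camera calls.

### The job

A spare obstruction lamp is to be run up slowly on the lamp test set: first turn the set's dimmer knob fully anticlockwise to its end stop. Then take the round globe lamp from the wooden stock block, keep it upright, stand its cap in the sprung ring of the chrome test socket and press it straight down until the ring is fully down on its stop; the contacts close only while it is held, so finish still holding the lamp fully down with the fingers. Leave everything else on the counter where it is.

Things in the scene. Friction and masses are not known exactly. Their poses are not given: they have to be found in the camera images.
- test_set: lamp test set: grey steel case 170 x 260 x 70 mm with an aluminium deck, fixed to the counter. Origin: centre of its underside, z up. On its deck: dimmer knob, chrome sprung test socket, a small black panel meter between them toward +x (12 mm high) and two fuse caps toward -x (12 mm high). At zero yaw the knob is 12 mm toward -x and 70 mm toward -y of the origin, the socket 12 mm toward -x and 70 mm toward +y.
- dimmer (a joint): angle of the dimmer knob in rad: 0 at the fully anticlockwise (seen from above) end stop, 5.24 at the clockwise stop; grows clockwise. Stays where it is left (friction about 0.04 N m).
- dimmer_grip (a point): point on the knob's axis, on its finger bar, 37 mm above the deck (7 mm below the bar's top). The black bar is 42 mm long, 14 mm thick and 32 mm high, on a skirt of 44 mm diameter; the point turns with the knob: its x axis lies along the bar (white pointer line toward its -x end), z up.
- seat_ring (a joint): how far the sprung ring of the test socket is pressed down, in m: 0 at rest (up), 0.010 at the bottom stop. The spring takes about 4 N to start the ring and 10 N at the bottom, and pushes the ring back up when let go.
- ring_top (a point): centre of the upper rim of the sprung ring (moves with it; 49 mm above the deck at rest), z up. The ring is a chrome sleeve, 35 mm outside and 25 mm inside diameter, 30 mm long, open through, standing 13 mm proud of a fixed chrome barrel of 46 mm diameter and 36 mm height. A lamp's cap goes into the sleeve and its flange rests on this rim. Even fully pressed the cap clears the deck.
- stock_block: wooden block 85 x 235 x 36 mm, fixed to the counter, with three holes of 24 mm in a row along its y axis at -75, 0 and +75 mm; a lamp stands in each, cap down, flange resting on the block's top face. Origin: centre of its underside, z up.
- round_lamp_center (a point): centre of the opal glass globe (48 mm diameter) of the round lamp, z up along the lamp. Below it a 24 mm neck, then a brass flange (34 mm diameter, 3 mm thick, its underside 33 mm below this point) and a brass cap of 21 mm diameter that reaches 59 mm below this point, its last 6 mm tapered. Whole lamp 83 mm tall, about 70 g, loose. Stands in any one of the block's three holes.
- round_lamp_flange (a point): centre of the underside of the round lamp's flange, 33 mm below the globe's centre; it lies on the ring's rim (point ring_top) when the lamp is seated. z up along the lamp.
- tube_lamp_a_center (a point): a long tubular opal lamp (glass 29 mm diameter, 117 mm tall in all, reaching 91 mm above the block) with the same brass cap and flange as the round lamp, loose in another hole; this point is 70 mm above the cap's end. To be left alone.
- tube_lamp_b_center (a point): a second tubular lamp, the same as the other, loose in the remaining hole. To be left alone.
- canister_center (a point): centre of a loose screw-top tin canister with knurled lid, 73 mm diameter, 98 mm tall. Bystander.
- screwdriver: screwdriver 190 mm long with a black handle, lying loose on the counter along its x axis. Bystander.
- terminal_board: black phenolic terminal board 55 x 170 x 20 mm with brass screws, loose on the counter; origin at its underside's centre. Bystander.
- multimeter: grey hand multimeter 170 x 85 x 45 mm, lying loose; origin at its underside's centre. Bystander.
- mug: white mug 78 mm diameter, 92 mm tall, loose; origin at its underside's centre. Bystander.

How it is judged:
By the outcome, as a careful person would: the job done as asked, in the order asked, and still so for the second after the job is handed in, while the arm keeps its last pose, push and grip.
It also fails if it takes over 64 s, if anything falls off the work surface, if the arm or the gripper's body presses on something with over 40 N, if the wrist force passes 120 N, or if a joint passes its speed limit or range.

## Working session

There is one attempt and no reset: what is moved stays moved. The work goes in short steps, Python scripts to look and compute and a tool call to move; the robot and the scene stay as the last step left them, time stands still between calls to the robot, and variables do not carry over. Pictures are saved under pics/ and viewed, at most 10 in all, crops included, and the job is handed in when it is done.

Besides the shell and the picture viewer there is one more tool, called after ">>>" as a command line: name --pt "numbers of a row" for each row, then --argument value for the rest. play_rows: Moves the arm, as the interface text tells. Its arguments: {"type":"object","properties":{"series":{"type":"array"},"force":{"type":"number"}},"required":["series"]}

```bash
mkdir -p pics
cat > h.py <<'E'
from plant import *
import numpy as np, cv2
from scipy.spatial.transform import Rotation as Ro
def save(p,n): cv2.imwrite('pics/'+n,cv2.cvtColor(p['pixels'],cv2.COLOR_RGB2BGR))
def ray(p,uv,s=None):
    K=p['K']
    if 'R' in p:
        d=p['R'].T@np.linalg.solve(K,[uv[0],uv[1],1]); return -p['R'].T@p['t'],d/np.linalg.norm(d)
    v=np.array([(uv[0]-K[0][2])/K[0][0],(uv[1]-K[1][2])/K[1][1]]);th=np.linalg.norm(v)
    d=np.array([*(v/max(th,1e-9)*np.sin(th)),np.cos(th)])
    T=p['tool_from_camera'];R=Ro.from_quat(s['orientation']).as_matrix()
    return R@T[:3,3]+s['eef_pos'],R@T[:3,:3]@d
def atz(p,uv,z,s=None):
    o,d=ray(p,uv,s); return o+d*(z-o[2])/d[2]
def tri(rs):
    A=0;b=0
    for o,d in rs:
        P=np.eye(3)-np.outer(d,d);A=A+P;b=b+P@o
    return np.linalg.solve(A,b)
E
cat > m.py <<'E'
from h import *
np.set_printoptions(precision=4,suppress=True)
s=state();ps={}
for c in ['scene','side','wrist']:
    ps[c]=read_camera(c); save(ps[c],'a_'+c+'.png')
Z={'test_set':0,'dimmer_grip':.107,'ring_top':.119,'stock_block':0,'round_lamp_center':.069,'tube_lamp_a_center':.08,'canister_center':.049,'mug':0,'multimeter':0,'terminal_board':0,'screwdriver':.015}
for n,z in Z.items():
    for c,p in ps.items():
        for m in mark_of(p,n)[:3]:
            if m['confidence']>.3: print(n,c,round(m['confidence'],2),np.round(m['centre']),atz(p,m['centre'],z,s))
E
python3 m.py; python3 -c "
from h import *;s=state();print(s['orientation'],s['time'],s['eef_pos'])"
```

```text
test_set scene 0.97 [296. 157.] [ 0.5223 -0.2077  0.    ]
test_set side 0.78 [332. 278.] [ 0.5239 -0.1827  0.    ]
test_set wrist 0.56 [274. 297.] [ 0.5261 -0.1883  0.    ]
test_set wrist 0.53 [288.   9.] [0.5543 0.1967 0.    ]
dimmer_grip scene 0.65 [287. 123.] [ 0.5144 -0.252   0.107 ]
dimmer_grip side 0.67 [356. 267.] [ 0.5123 -0.2622  0.107 ]
dimmer_grip side 0.39 [198. 169.] [0.4542 0.3315 0.107 ]
dimmer_grip wrist 0.47 [279. 296.] [ 0.5526 -0.1139  0.107 ]
ring_top scene 0.71 [240. 120.] [ 0.6232 -0.3494  0.119 ]
ring_top scene 0.54 [382. 238.] [0.6241 0.2607 0.119 ]
ring_top scene 0.51 [316. 142.] [ 0.5158 -0.1132  0.119 ]
ring_top side 0.77 [310. 231.] [ 0.5077 -0.1121  0.119 ]
ring_top wrist 0.81 [240. 303.] [ 0.5134 -0.1167  0.119 ]
stock_block scene 0.82 [383. 236.] [0.5423 0.1983 0.    ]
stock_block side 0.8 [252. 204.] [0.5531 0.2055 0.    ]
stock_block wrist 0.6 [283.  11.] [0.5492 0.1941 0.    ]
round_lamp_center scene 0.67 [275. 226.] [0.771  0.0299 0.069 ]
round_lamp_center scene 0.59 [361. 202.] [0.5484 0.1162 0.069 ]
round_lamp_center side 0.8 [270. 194.] [0.5695 0
[... 465 characters left out ...]
ister_center wrist 0.69 [471. 164.] [0.7662 0.0144 0.049 ]
mug scene 0.56 [222. 175.] [ 0.7476 -0.2946  0.    ]
multimeter scene 0.78 [243. 118.] [ 0.5344 -0.4991 -0.    ]
multimeter side 0.84 [448. 364.] [ 0.5371 -0.5057  0.    ]
terminal_board scene 0.72 [472. 297.] [0.5153 0.4663 0.    ]
terminal_board side 0.79 [200. 173.] [0.5198 0.4662 0.    ]
screwdriver scene 0.87 [336. 197.] [0.5534 0.0195 0.015 ]
screwdriver scene 0.38 [241. 118.] [ 0.5493 -0.4846  0.015 ]
screwdriver side 0.9 [292. 237.] [ 0.5364 -0.0084  0.015 ]
screwdriver wrist 0.96 [274. 160.] [0.5399 0.0109 0.015 ]
[7.07096230e-01 7.07117332e-01 6.24819306e-06 5.30619747e-06] 1.8 [6.00021109e-01 2.62261222e-05 2.31308915e-01]
```

View images.

View pics/a_wrist.png

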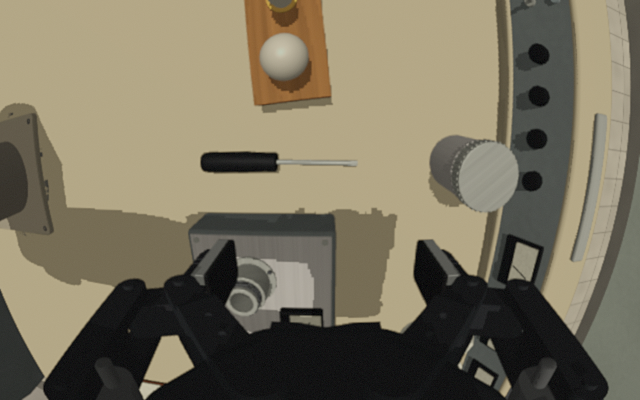

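View pics/a_scene.png

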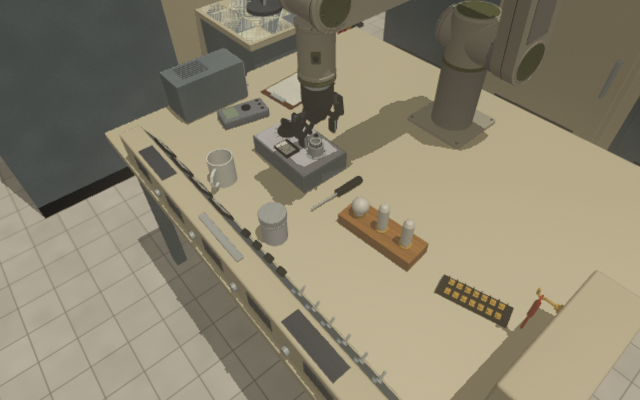

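>>> play_rows --pt "-18 -40 5 0 0 0 1" --pt "-18 -40 5 0 0 0 1" --pt "-18 -40 5 0 0 0 1" --pt "-18 -40 5 0 0 0 1" --pt "-13 -20 0 0 0 0 1" --pt "0 0 0 0 0 0 1"

```text
time: 2.4
eef_pos: [0.5137, -0.1828, 0.2517]
orientation: [0.708, 0.706, -0.0, 0.0]
contact_force: [0.6, 1.0, 0.4]
opening: 0.0857
finger_force: 0.0
```

```bash
cat > w.py <<'E'
from h import *
import sys
np.set_printoptions(precision=4,suppress=True)
s=state();p=read_camera('wrist');save(p,sys.argv[1]+'.png')
print(s['eef_pos'],s['qpos'],s['time'])
for a in sys.argv[2:]:
    n,z=a.split(':')
    for m in mark_of(p,n)[:2]: print(n,round(m['confidence'],2),np.round(m['centre']),atz(p,m['centre'],float(z),s))
E
python3 w.py b dimmer_grip:.107 ring_top:.119 test_set:0
```

```text
[ 0.5137 -0.1828  0.2517] [-0.4353 -0.0262  1.6132 -0.001   1.5539 -0.4314] 2.4
dimmer_grip 0.9 [328. 250.] [ 0.5168 -0.2537  0.107 ]
ring_top 0.81 [326. 111.] [ 0.5156 -0.1156  0.119 ]
test_set 0.95 [334. 168.] [ 0.5258 -0.1884  0.    ]
```

View pics/b.png

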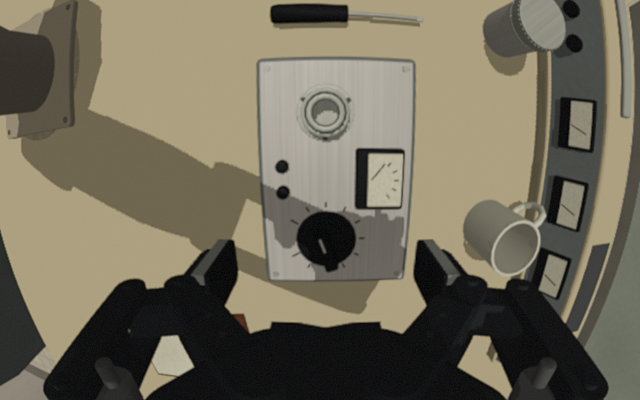

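```bash
python3 -c "
import cv2;i=cv2.imread('pics/b.png')[190:290,270:400];cv2.imwrite('pics/bc.png',cv2.resize(i,None,fx=5,fy=5,interpolation=cv2.INTER_CUBIC))"
```

```text
(no output)
```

View pics/bc.png

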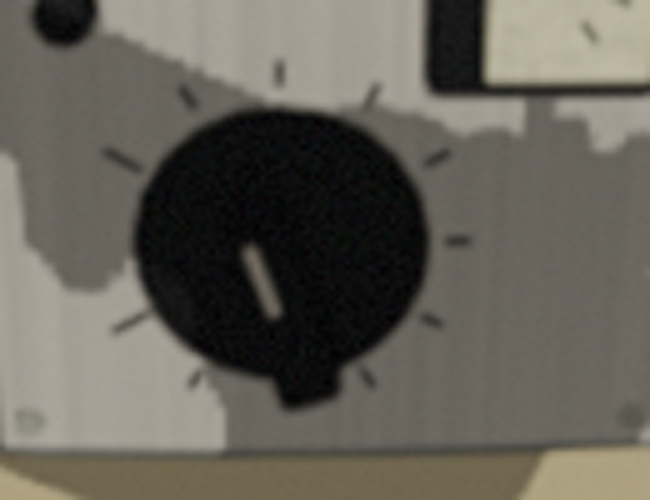

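```bash
python3 -c "
from h import *
np.set_printoptions(precision=4,suppress=True)
s=state();p=read_camera('wrist')
for uv in [(319.6,238.6),(325.4,253.6),(328,271.6),(338,268)]: print(atz(p,uv,.114,s)[:2])
for uv in [(328,262),(356,238),(297.5,238),(327,212)]: print('skirt',atz(p,uv,.078,s)[:2])
for c in ['scene','side']:
  q=read_camera(c);save(q,'c_'+c+'.png')
  for m in mark_of(q,'dimmer_grip')[:2]: print(m['centre'],m['confidence'],atz(q,m['centre'],.107))
"
```

```text
[ 0.5105 -0.2335]
[ 0.5162 -0.25  ]
[ 0.5188 -0.2708]
[ 0.529  -0.2666]
skirt [ 0.5192 -0.2786]
skirt [ 0.5502 -0.2487]
skirt [ 0.4853 -0.2486]
skirt [ 0.5179 -0.2181]
[275.8, 222.4] 0.61 [0.7797 0.0495 0.107 ]
[288.0, 121.7] 0.51 [ 0.5093 -0.2557  0.107 ]
[356.8, 268.6] 0.58 [ 0.5102 -0.266   0.107 ]
```

>>> play_rows --pt "0 0 0 0 0 -8.4 1" --pt "0 0 0 0 0 -8.4 1" --pt "0 0 0 0 0 -8.4 1" --pt "0 0 0 0 0 -8.4 1" --pt "0 0 0 0 0 -8.4 1" --pt "0 0 0 0 0 -8.4 1" --pt "0 0 0 0 0 -8.4 1" --pt "0 0 0 0 0 -8.4 1" --pt "0 0 0 0 0 -8.4 1" --pt "0 0 0 0 0 -8.4 1" --pt "0 0 0 0 0 -8.4 1" --pt "0 0 0 0 0 -8.4 1" --pt "0 0 0 0 0 -8.4 1" --pt "0 0 0 0 0 -8.4 1" --pt "0 0 0 0 0 -8.4 1" --pt "0 0 0 0 0 -8.4 1" --pt "0 0 0 0 0 -8.4 1" --pt "0 0 0 0 0 -8.4 1" --pt "0 0 0 0 0 -8.4 1" --pt "0 0 0 0 0 0 1"

```text
time: 4.85
eef_pos: [0.5152, -0.1796, 0.2512]
orientation: [0.821, -0.571, -0.0, -0.0]
contact_force: [-0.1, -0.1, -0.6]
opening: 0.0856
finger_force: 0.0
```

```bash
python3 w.py d dimmer_grip:.107 ring_top:.119; python3 -c "
import cv2;i=cv2.imread('pics/d.png')
cv2.imwrite('pics/dc.png',cv2.resize(i[0:300,170:470],None,fx=2,fy=2,interpolation=cv2.INTER_CUBIC))"
```

```text
[ 0.5152 -0.1796  0.2512] [-0.4294 -0.0245  1.6124  0.      1.5538  2.3579] 4.85
dimmer_grip 0.77 [356. 104.] [ 0.5154 -0.2576  0.107 ]
ring_top 0.57 [305. 244.] [ 0.514  -0.1171  0.119 ]
```

View pics/dc.png

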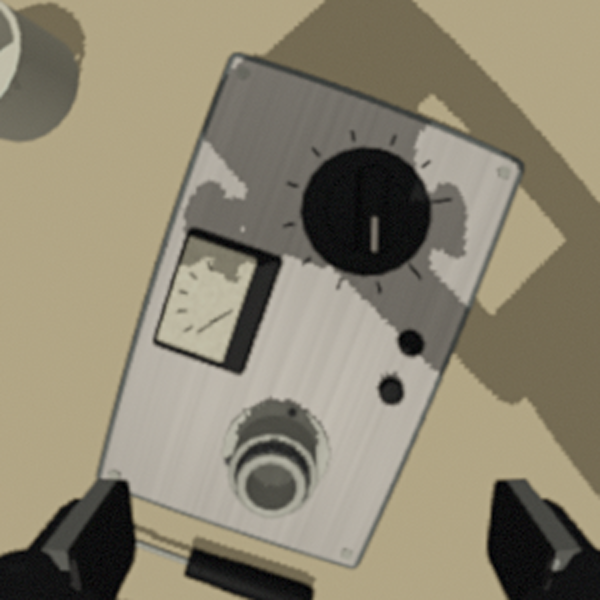

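>>> play_rows --pt "1 -38 0 0 0 0 0.55" --pt "0 -38 0 0 0 0 0.55" --pt "0 0 -40 0 0 0 0.55" --pt "0 0 -40 0 0 0 0.55" --pt "0 0 -30 0 0 0 0.55" --pt "0 0 -30 0 0 0 0.55" --pt "0 0 -22 0 0 0 0.55" --pt "0 0 0 0 0 0 0.55" --force 30

```text
time: 5.8
eef_pos: [0.5134, -0.2543, 0.0851]
orientation: [0.822, -0.57, -0.004, 0.0]
contact_force: [-0.6, -0.5, 0.7]
opening: 0.0469
finger_force: 0.0
```

>>> play_rows --pt "0 0 0 0 0 0 0" --pt "0 0 0 0 0 0 0" --pt "0 0 0 0 0 0 0" --pt "0 0 0 0 0 0 0" --pt "0 0 0 0 0 0 0" --pt "0 0 0 0 0 0 0" --force 30

```text
time: 6.4
eef_pos: [0.5143, -0.2578, 0.0915]
orientation: [0.821, -0.571, -0.001, 0.002]
contact_force: [-16.4, -3.8, 9.2]
opening: 0.0136
finger_force: 33.0
```

```bash
python3 -c "
from h import *
s=state();print(s)"
```

```text
{'time': 6.4, 'qpos': array([-0.55135565,  0.17516457,  1.70126671, -0.00400024,  1.26641221,
        2.23528257]), 'qvel': array([-0.00011479,  0.00023932, -0.00066538,  0.00109372,  0.00133372,
        0.00069887]), 'joint_torque': array([ 5.92508018e+00, -5.29393601e+01, -4.87255812e+01,  3.83267596e+00,
       -4.23281685e+00,  4.32378380e-02]), 'eef_pos': array([ 0.51425442, -0.25777953,  0.09149233]), 'orientation': array([ 8.21178530e-01, -5.70667847e-01, -5.16559974e-04,  1.94011025e-03]), 'contact_force': array([-16.44044658,  -3.8323969 ,   9.18471779]), 'wrist_torque': array([-0.51960387,  2.5957051 ,  0.0884514 ]), 'finger_force': 32.9748398065567, 'opening': 0.013612248000836272}
```

>>> play_rows --pt "-2 -1 3 0 0 0 0" --pt "0 0 0 0 0 0 0" --force 40

```text
time: 6.6
eef_pos: [0.5138, -0.2578, 0.0919]
orientation: [0.821, -0.571, 0.001, 0.0]
contact_force: [2.9, -6.1, -18.0]
opening: 0.0131
finger_force: 42.2
```

>>> play_rows --pt "0 0 0 0 0 6 0" --pt "0 0 0 0 0 6 0" --pt "0 0 0 0 0 6 0" --pt "0 0 0 0 0 6 0" --pt "0 0 0 0 0 6 0" --pt "0 0 0 0 0 0 0"

```text
time: 7.2
eef_pos: [0.5139, -0.2577, 0.0919]
orientation: [0.942, -0.337, 0.0, 0.001]
contact_force: [4.4, -5.7, -16.7]
opening: 0.0128
finger_force: 42.3
```

```bash
cat > st.py <<'E'
from h import *
np.set_printoptions(precision=4,suppress=True)
s=state()
for k in ['time','qpos','eef_pos','contact_force','wrist_torque','opening','finger_force']: print(k,s[k])
R=Ro.from_quat(s['orientation']).as_matrix();print('closing dir',np.degrees(np.arctan2(R[1,1],R[0,1])),'tilt',R[:,2])
E
python3 st.py
```

```text
time 7.2
qpos [-0.5534  0.1717  1.7044 -0.0011  1.2647  1.7046]
eef_pos [ 0.5139 -0.2577  0.0919]
contact_force [  4.3591  -5.7063 -16.7212]
wrist_torque [-0.9962 -0.6252  0.0333]
opening 0.012768419991626995
finger_force 42.33541667461395
closing dir -129.35636566526 tilt [ 0.0001 -0.0013 -1.    ]
```

>>> play_rows --pt "0 -0.5 -2 0 0 6 0" --pt "0 0 0 0 0 6 0" --pt "0 0 0 0 0 6 0" --pt "0 0 0 0 0 6 0" --pt "0 0 0 0 0 6 0" --pt "0 0 0 0 0 6 0" --pt "0 0 0 0 0 6 0" --pt "0 0 0 0 0 6 0" --pt "0 0 0 0 0 6 0" --pt "0 0 0 0 0 6 0" --pt "0 0 0 0 0 6 0" --pt "0 0 0 0 0 6 0" --pt "0 0 0 0 0 6 0" --pt "0 0 0 0 0 6 0" --pt "0 0 0 0 0 3 0" --pt "0 0 0 0 0 0 0"

```text
time: 8.8
eef_pos: [0.5146, -0.2582, 0.0928]
orientation: [0.93, 0.369, 0.009, -0.006]
contact_force: [-0.1, 18.9, 9.0]
opening: 0.0142
finger_force: 1755.3
```

```bash
python3 st.py
```

```text
time 8.8
qpos [-0.5673  0.1712  1.7034  0.0217  1.2664  0.242 ]
eef_pos [ 0.5146 -0.2582  0.0928]
contact_force [-0.0683 18.8695  9.0124]
wrist_torque [  3.1199   0.4147 -52.1935]
opening 0.014229285903366092
finger_force 1755.3415116062388
closing dir -46.74247286561926 tilt [ 0.0117  0.0171 -0.9998]
```

>>> play_rows --pt "0 0 0 0 0 -2.2 0" --pt "0 0 0 0 0 -2.2 0" --pt "0 0 0 0 0 0 0"

```text
time: 9.1
eef_pos: [0.5146, -0.2582, 0.0927]
orientation: [0.942, 0.335, 0.008, -0.005]
contact_force: [0.6, 17.6, 7.9]
opening: 0.0142
finger_force: 1570.7
```

```bash
python3 st.py; python3 -c "
from h import *
p=read_camera('scene');i=p['pixels'][80:190,230:380,::-1];cv2.imwrite('pics/e.png',cv2.resize(i,None,fx=4,fy=4,interpolation=cv2.INTER_CUBIC))"
```

```text
time 9.1
qpos [-0.5659  0.1712  1.7034  0.0196  1.2662  0.3158]
eef_pos [ 0.5146 -0.2582  0.0927]
contact_force [ 0.6204 17.5823  7.881 ]
wrist_torque [  2.851    0.3865 -47.0342]
opening 0.01417838398155727
finger_force 1570.7173933158629
closing dir -50.85627523591333 tilt [ 0.0107  0.0153 -0.9998]
```

View pics/e.png

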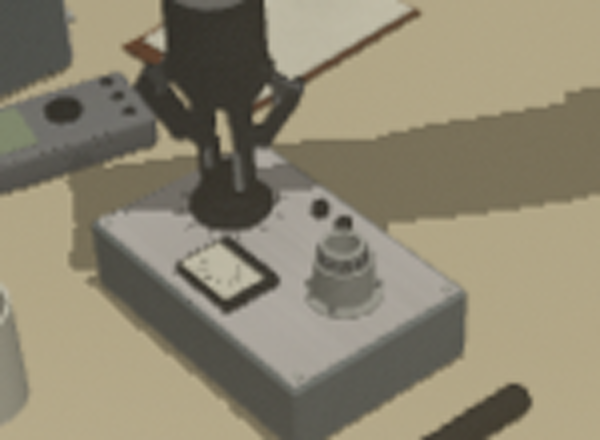

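>>> play_rows --pt "0 0 0 0 0 -6 0" --pt "0 0 0 0 0 -6 0" --pt "0 0 0 0 0 -6 0" --pt "0 0 0 0 0 0 0"

```text
time: 9.55
eef_pos: [0.5146, -0.2582, 0.0926]
orientation: [0.981, 0.194, 0.005, -0.004]
contact_force: [0.2, 10.6, 5.3]
opening: 0.0142
finger_force: 978.2
```

```bash
python3 st.py
```

```text
time 9.55
qpos [-0.5617  0.1715  1.7032  0.0126  1.2656  0.6155]
eef_pos [ 0.5146 -0.2582  0.0926]
contact_force [ 0.2231 10.6027  5.302 ]
wrist_torque [  1.8127   0.2644 -30.8166]
opening 0.014180463366259414
finger_force 978.1699472665787
closing dir -67.66831844176174 tilt [ 0.0076  0.0095 -0.9999]
```

>>> play_rows --pt "0 0 0 0 0 -6 0" --pt "0 0 0 0 0 -6 0" --pt "0 0 0 0 0 -6 0" --pt "0 0 0 0 0 -6 0" --pt "0 0 0 0 0 -4 0" --pt "0 0 0 0 0 0 0"

```text
time: 10.15
eef_pos: [0.5146, -0.2582, 0.0923]
orientation: [0.999, -0.032, 0.002, -0.001]
contact_force: [-2.6, 4.0, 4.3]
opening: 0.0144
finger_force: 328.8
```

```bash
python3 st.py
```

```text
time 10.15
qpos [-0.5561  0.172   1.7032  0.0034  1.2645  1.0786]
eef_pos [ 0.5146 -0.2582  0.0923]
contact_force [-2.5511  3.9997  4.2922]
wrist_torque [  0.7508   0.4562 -10.5059]
opening 0.014352127315865956
finger_force 328.7701257399749
closing dir -93.72457304793654 tilt [ 0.0033  0.0018 -1.    ]
```

>>> play_rows --pt "0 0 0 0 0 -6 0" --pt "0 0 0 0 0 -6 0" --pt "0 0 0 0 0 0 0"

```text
time: 10.45
eef_pos: [0.5146, -0.2582, 0.092]
orientation: [0.991, -0.131, 0.001, 0.0]
contact_force: [-4.1, 2.3, 5.3]
opening: 0.0142
finger_force: 154.0
```

```bash
python3 st.py
```

```text
time 10.45
qpos [-0.5541  0.1724  1.7033  0.      1.2638  1.2792]
eef_pos [ 0.5146 -0.2582  0.092 ]
contact_force [-4.141   2.3473  5.3324]
wrist_torque [ 0.2223  0.4822 -4.5958]
opening 0.01422261038867421
finger_force 154.0010736649856
closing dir -105.0398434463606 tilt [ 0.0017 -0.001  -1.    ]
```

>>> play_rows --pt "0 0 0 0 0 -6 0" --pt "0 0 0 0 0 -3 0" --pt "0 0 0 0 0 0 0"

```text
time: 10.75
eef_pos: [0.5146, -0.2581, 0.0918]
orientation: [0.979, -0.205, 0.001, 0.001]
contact_force: [-3.8, -0.0, 7.0]
opening: 0.0139
finger_force: 58.0
```

```bash
python3 st.py
```

```text
time 10.75
qpos [-0.5531  0.1728  1.7034 -0.0015  1.2633  1.4303]
eef_pos [ 0.5146 -0.2581  0.0918]
contact_force [-3.7975 -0.0314  7.0177]
wrist_torque [-0.064   0.6598 -1.2254]
opening 0.013866829636588357
finger_force 58.012005016207695
closing dir -113.6099296246315 tilt [ 0.001  -0.0023 -1.    ]
```

>>> play_rows --pt "0 0 0 0 0 -2.5 0" --pt "0 0 0 0 0 0 0" --pt "0 0 0 0 0 0 0.6" --pt "0 0 0 0 0 0 0.6" --pt "0 0 0 0 0 0 0.6" --pt "0 0 40 0 0 0 0.6" --pt "0 0 40 0 0 0 0.6" --pt "0 0 40 0 0 0 1" --pt "15 40 20 0 0 0 1" --pt "10 30 20 0 0 0 1" --pt "0 0 0 0 0 0 1" --force 20

```text
time: 11.85
eef_pos: [0.5417, -0.1848, 0.2544]
orientation: [0.974, -0.227, 0.003, -0.0]
contact_force: [0.1, -0.2, -0.2]
opening: 0.0852
finger_force: 0.0
```

```bash
python3 w.py f dimmer_grip:.107 ring_top:.119 ; python3 -c "
import cv2;i=cv2.imread('pics/f.png')
cv2.imwrite('pics/fc.png',cv2.resize(i[0:300,170:470],None,fx=2,fy=2,interpolation=cv2.INTER_CUBIC))"
```

```text
[ 0.5417 -0.1848  0.2544] [-0.4193  0.0409  1.541   0.0014  1.5536  1.6085] 11.85
dimmer_grip 0.88 [408. 173.] [ 0.5149 -0.2601  0.107 ]
ring_top 0.65 [276. 237.] [ 0.5172 -0.1177  0.119 ]
```

View pics/fc.png

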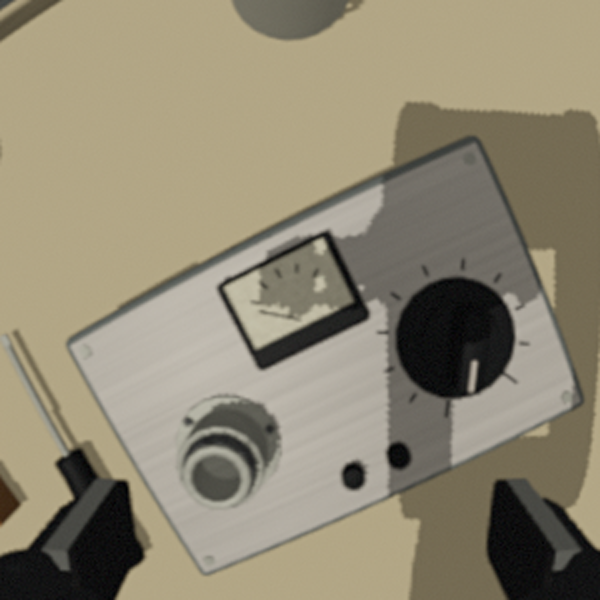

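```bash
python3 -c "
from h import *
s=state();p=read_camera('wrist')
f=lambda x,y,z: atz(p,(x/2+170,y/2),z,s)[:2]
a,b=f(475,363,.114),f(471,390,.114);t=f(447,408,.07);c=np.array([.515,-.258]);t2=f(510,378,.07)
g=lambda v: np.degrees(np.arctan2(v[1],v[0]))%360
print(a,b,g(b-a),'tick',g(t-c),g(t2-c))
e=f(67,343,.07)-f(473,137,.07); print('case',g(e), 'ends',g(f(203,573,.07)-f(580,403,.07)))
"
```

```text
[ 0.50718173 -0.25735156] [ 0.49584355 -0.25050186] 148.86268387715614 tick 154.70305449141517 208.09265359107283
case 90.04390122863333 ends 89.6415730882341
```

```bash
python3 -c "
from h import *
p=read_camera('wrist');print(p['tool_from_camera'].round(3))"
```

```text
[[-0.    -0.965 -0.263  0.067]
 [ 1.    -0.    -0.001 -0.001]
 [ 0.    -0.263  0.965 -0.142]
 [ 0.     0.     0.     1.   ]]
```

>>> play_rows --pt "0 20 0 0 0 8.3 1" --pt "0 20 0 0 0 8.3 1" --pt "0 20 0 0 0 8.3 1" --pt "0 20 0 0 0 8.3 1" --pt "0 20 0 0 0 8.3 1" --pt "0 20 0 0 0 8.3 1" --pt "0 20 0 0 0 8.3 1" --pt "0 20 0 0 0 8.3 1" --pt "0 20 0 0 0 8.3 1" --pt "0 20 0 0 0 8.3 1" --pt "0 20 0 0 0 8.3 1" --pt "0 10 0 0 0 8.3 1" --pt "8 10 0 0 0 8.3 1" --pt "8 10 0 0 0 8.3 1" --pt "0 0 0 0 0 4 1" --pt "0 0 0 0 0 0 1"

```text
time: 13.7
eef_pos: [0.5547, 0.0618, 0.2489]
orientation: [0.684, 0.73, -0.001, -0.001]
contact_force: [-0.6, -0.3, 0.3]
opening: 0.0857
finger_force: 0.0
```

```bash
python3 w.py g round_lamp_center:.069 tube_lamp_a_center:.08 stock_block:0; python3 st.py|tail -1
```

```text
[0.5547 0.0618 0.2489] [ 0.0192  0.0126  1.5797 -0.0002  1.5516 -0.0459] 13.7
round_lamp_center 0.9 [336. 119.] [0.5617 0.1219 0.069 ]
round_lamp_center 0.42 [332.  56.] [0.5534 0.187  0.069 ]
stock_block 0.82 [327.  58.] [0.5487 0.1965 0.    ]
closing dir 3.5494505486947037 tilt [-0.0008 -0.0001 -1.    ]
```

View pics/g.png

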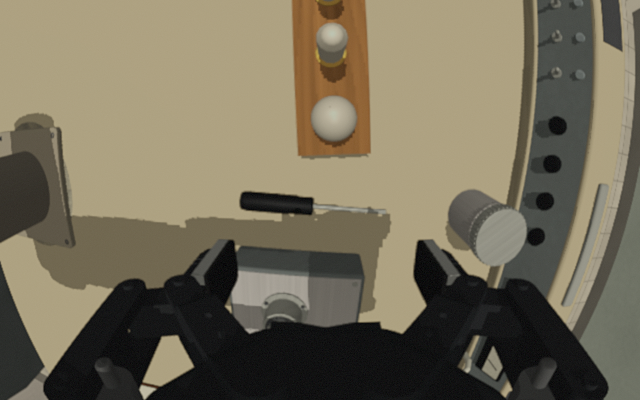

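>>> play_rows --pt "3 30 0 0 0 2 1" --pt "3 30 0 0 0 0 1" --pt "0 0 -40 0 0 0 1" --pt "0 0 -40 0 0 0 1" --pt "0 0 -40 0 0 0 1" --pt "0 0 -40 0 0 0 1" --pt "0 0 -30 0 0 0 1" --pt "0 0 -8 0 0 0 1" --pt "0 0 0 0 0 0 1"

```text
time: 14.8
eef_pos: [0.5599, 0.1221, 0.0511]
orientation: [0.671, 0.741, -0.001, -0.001]
contact_force: [0.5, 0.4, 0.1]
opening: 0.0854
finger_force: 0.0
```

>>> play_rows --pt "0 0 0 0 0 0 0.4" --pt "0 0 0 0 0 0 0.4" --pt "0 0 0 0 0 0 0.4" --pt "0 0 0 0 0 0 0.4" --pt "0 0 0 0 0 0 0.4" --force 20

```text
time: 15.3
eef_pos: [0.5626, 0.1227, 0.0546]
orientation: [0.671, 0.741, 0.001, 0.001]
contact_force: [-1.0, -0.1, 6.5]
opening: 0.0468
finger_force: 19.7
```

```bash
python3 st.py
```

```text
time 15.3
qpos [ 0.1257  0.2169  1.7272 -0.0001  1.1939  0.0263]
eef_pos [0.5626 0.1227 0.0546]
contact_force [-1.0023 -0.1461  6.5027]
wrist_torque [-0.0122  0.1187 -0.0181]
opening 0.046752053604416206
finger_force 19.654888808727264
closing dir 5.698479638410099 tilt [ 0.0036  0.0004 -1.    ]
```

>>> play_rows --pt "0 0 0 0 0 0 0.65" --pt "0 0 -3 0 0 0 0.65" --pt "0 0 0 0 0 0 0.4" --pt "0 0 0 0 0 0 0.4" --pt "0 0 0 0 0 0 0.4" --pt "0 0 0 0 0 0 0.4" --force 20

```text
time: 15.9
eef_pos: [0.5609, 0.1225, 0.0492]
orientation: [0.671, 0.741, -0.0, -0.0]
contact_force: [-0.4, 0.1, 0.4]
opening: 0.047
finger_force: 20.6
```

```bash
python3 st.py
```

```text
time 15.9
qpos [ 0.1257  0.2233  1.7308 -0.      1.1877  0.0263]
eef_pos [0.5609 0.1225 0.0492]
contact_force [-0.3663  0.1365  0.3888]
wrist_torque [-0.0067 -0.0657  0.0052]
opening 0.04703741907608139
finger_force 20.572643280029297
closing dir 5.696570621671471 tilt [-0.0002 -0.     -1.    ]
```

>>> play_rows --pt "0 0 0 0 0 0 0.4" --pt "0 0 0 0 0 0 0.4" --pt "0 0 20 0 0 0 0.4" --pt "0 0 30 0 0 0 0.4" --pt "0 0 30 0 0 0 0.4" --pt "0 0 30 0 0 0 0.4" --pt "0 0 25 0 0 0 0.4" --pt "-5 -25 5 0 0 0 0.4" --pt "-7 -35 0 0 0 0 0.4" --pt "-7 -35 0 0 0 0 0.4" --pt "-7 -35 0 0 0 0 0.4" --pt "-7 -35 0 0 0 0 0.4" --pt "-7 -35 0 0 0 0 0.4" --pt "-5 -25 0 0 0 0 0.4" --pt "-1 -14 0 0 0 0 0.4" --pt "0 0 0 0 0 0 0.4" --pt "0 0 0 0 0 0 0.4" --force 50

```text
time: 17.6
eef_pos: [0.5151, -0.116, 0.1891]
orientation: [0.671, 0.741, 0.0, -0.0]
contact_force: [-0.3, 0.2, -0.4]
opening: 0.046
finger_force: 51.3
```

```bash
python3 st.py
python3 - <<'E'
from h import *
np.set_printoptions(precision=4,suppress=True)
s=state();P={c:read_camera(c) for c in ['scene','side','wrist']}
for n in ['round_lamp_center','round_lamp_flange','ring_top']:
    rs=[]
    for c,p in P.items():
        for m in mark_of(p,n)[:1]:
            z=.119 if n=='ring_top' else s['eef_pos'][2]+.019-(.033 if 'fl' in n else 0)
            print(n,c,round(m['confidence'],2),np.round(m['centre']),atz(p,m['centre'],z,s)); rs.append(ray(p,m['centre'],s))
    if len(rs)>1: print('tri',tri(rs))
for c in ['scene','side']: save(P[c],'h_'+c+'.png')
a=cv2.imread('pics/h_side.png')[130:330,200:400]; b=cv2.cvtColor(P['wrist']['pixels'],cv2.COLOR_RGB2BGR)[200:400,220:420]
cv2.imwrite('pics/h.png',cv2.resize(np.hstack([a,b]),None,fx=2,fy=2,interpolation=cv2.INTER_CUBIC))
E
```

```text
time 17.6
qpos [-0.3189 -0.0408  1.7419  0.0006  1.4408 -0.4181]
eef_pos [ 0.5151 -0.116   0.1891]
contact_force [-0.2835  0.2231 -0.3742]
wrist_torque [ 0.0022  0.0318 -0.0048]
opening 0.045992233926219234
finger_force 51.294209361076355
closing dir 5.677828088387221 tilt [-0.0001  0.0006 -1.    ]
round_lamp_center scene 0.59 [315. 116.] [ 0.512  -0.116   0.2081]
round_lamp_center side 0.71 [315. 202.] [ 0.5133 -0.1237  0.2081]
round_lamp_center wrist 0.89 [325. 265.] [ 0.5154 -0.1155  0.2081]
tri [ 0.5143 -0.1182  0.2059]
round_lamp_flange scene 0.81 [314. 123.] [ 0.5094 -0.1265  0.1751]
round_lamp_flange side 0.56 [312. 213.] [ 0.5095 -0.1166  0.1751]
tri [ 0.5095 -0.1213  0.178 ]
ring_top scene 0.48 [315. 140.] [ 0.5124 -0.1199  0.119 ]
ring_top side 0.48 [310. 231.] [ 0.5064 -0.1144  0.119 ]
ring_top wrist 0.97 [322. 205.] [ 0.5134 -0.1149  0.119 ]
tri [ 0.5114 -0.1157  0.119 ]
```

View pics/h.png

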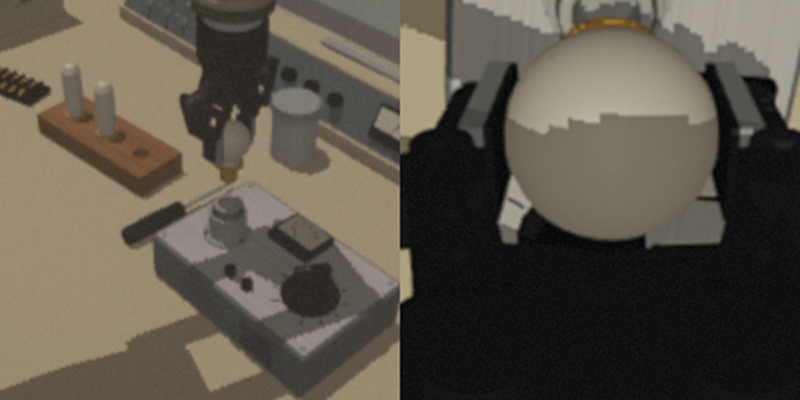

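>>> play_rows --pt "-0.5 -1.5 -10 0 0 0 0.4" --pt "0 0 -10 0 0 0 0.4" --pt "0 0 -8 0 0 0 0.4" --pt "0 0 -5 0 0 0 0.4" --pt "0 0 -5 0 0 0 0.4" --pt "0 0 -5 0 0 0 0.4" --pt "0 0 0 0 0 0 0.4" --pt "0 0 0 0 0 0 0.4"

```text
time: 19.0
eef_pos: [0.5146, -0.118, 0.1464]
orientation: [0.671, 0.741, 0.0, 0.0]
contact_force: [-0.4, -0.6, -0.4]
opening: 0.0458
finger_force: 51.3
```

```bash
python3 st.py
```

```text
time 19.0
qpos [-0.3225 -0.0077  1.7893  0.      1.36   -0.422 ]
eef_pos [ 0.5146 -0.118   0.1464]
contact_force [-0.4075 -0.5718 -0.4237]
wrist_torque [ 0.0245  0.0027 -0.0166]
opening 0.045789156140837145
finger_force 51.29447937011719
closing dir 5.69907471283587 tilt [ 0. -0. -1.]
```

>>> play_rows --pt "0 0 -4 0 0 0 0.4" --pt "0 0 -4 0 0 0 0.4" --pt "0 0 -4 0 0 0 0.4" --pt "0 0 -4 0 0 0 0.4" --pt "0 0 0 0 0 0 0.4" --pt "0 0 0 0 0 0 0.4" --force 70

```text
time: 19.6
eef_pos: [0.5146, -0.118, 0.1307]
orientation: [0.671, 0.741, -0.0, 0.0]
contact_force: [-1.5, -0.1, 4.4]
opening: 0.0452
finger_force: 72.0
```

```bash
python3 st.py
```

```text
time 19.6
qpos [-0.3226  0.0072  1.8043 -0.0001  1.33   -0.422 ]
eef_pos [ 0.5146 -0.118   0.1307]
contact_force [-1.508  -0.0909  4.3528]
wrist_torque [0.0663 0.3173 0.0209]
opening 0.04520650923166534
finger_force 71.96812748908997
closing dir 5.70134833278025 tilt [ 0.0001 -0.0001 -1.    ]
```

Ring contact at about 4.4 N, as expected. Pressing on to the stop.

>>> play_rows --pt "0 0 -2 0 0 0 0.4" --pt "0 0 -2 0 0 0 0.4" --pt "0 0 -2 0 0 0 0.4" --pt "0 0 -2 0 0 0 0.4" --pt "0 0 0 0 0 0 0.4" --pt "0 0 0 0 0 0 0.4"

```text
time: 20.2
eef_pos: [0.5148, -0.1181, 0.123]
orientation: [0.671, 0.741, 0.0, 0.0]
contact_force: [-2.9, -0.4, 8.4]
opening: 0.0458
finger_force: 72.2
```

>>> play_rows --pt "0 0 -2 0 0 0 0.4" --pt "0 0 -2 0 0 0 0.4" --pt "0 0 0 0 0 0 0.4" --pt "0 0 0 0 0 0 0.4"

```text
time: 20.6
eef_pos: [0.5152, -0.1184, 0.1219]
orientation: [0.671, 0.741, 0.0, 0.001]
contact_force: [-13.6, 3.7, 29.3]
opening: 0.0453
finger_force: 74.5
```

>>> play_rows --pt "-1 0 0.5 0 0 0 0.4" --pt "0 0 0 0 0 0 0.4" --pt "0 0 0 0 0 0 0.4" --pt "0 0 0 0 0 0 0.4" --pt "0 0 0 0 0 0 0.4" --pt "0 0 0 0 0 0 0.4" --pt "0 0 0 0 0 0 0.4"

```text
time: 21.3
eef_pos: [0.5149, -0.1183, 0.122]
orientation: [0.671, 0.741, 0.001, 0.002]
contact_force: [-8.1, 2.3, 22.4]
opening: 0.0455
finger_force: 73.5
```

```bash
python3 st.py
python3 - <<'E'
from h import *
s=state();P=[read_camera(c)['pixels'][:,:,::-1] for c in ['side','wrist','scene']]
a=cv2.resize(P[0][160:310,240:400],(400,375),interpolation=cv2.INTER_CUBIC);b=cv2.resize(P[2][80:180,250:357],(400,375),interpolation=cv2.INTER_CUBIC)
cv2.imwrite('pics/k.png',np.hstack([a,b]))
E
```

```text
time 21.3
qpos [-0.323   0.0137  1.8144  0.0001  1.3099 -0.4226]
eef_pos [ 0.5149 -0.1183  0.122 ]
contact_force [-8.0823  2.2847 22.4371]
wrist_torque [ 0.4111  1.294  -0.0166]
opening 0.045492035042680797
finger_force 73.50468277931213
closing dir 5.7083204337477715 tilt [ 0.0035 -0.0011 -1.    ]
```

View pics/k.png

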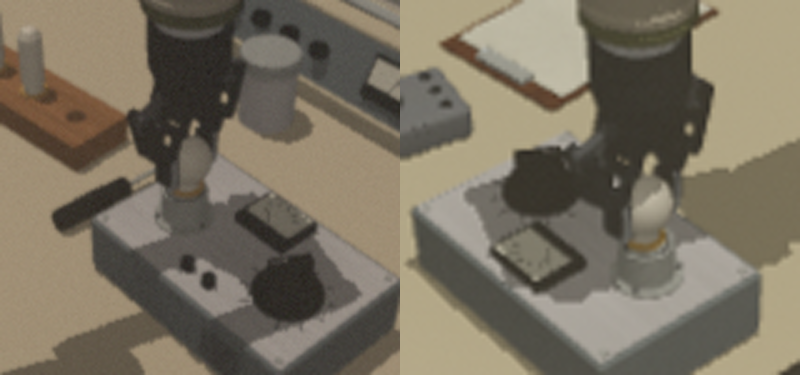

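```bash
python3 -c "
from plant import *
print(job_done())"
```

```text
the job is handed in; nothing more can be done
None
```

The job is handed in: the dimmer is at its anticlockwise stop, and the round lamp is seated upright and held on the ring's bottom stop at about 22 N; note that I overdrove the knob well past its stop (about 52 N m at the wrist) before easing back, and a later picture showed the pointer at the zero tick to within my reading.

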